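# Knock a stuck tamper out of its stand

## Task

The round coffee tamper is stuck flush in its beech stand: bring the red-handled knock-out hook in under the stand, feel gently for the off-centre hole in the floor of the nest, and push the hook's rod up through it until the tamper stands about half out. Set the hook back upright on the shelf, clear of the stand, then take the tamper and stand it, same side up, in the middle of the round blue coaster. Never press hard with the hook on the stand or on the tamper, and leave the funnel, the tin and the pepper grinder standing where they are.

Things in the scene. Friction and masses are not known exactly. Their poses are not given: they have to be found in the camera images.
- stand: Beech tamper stand, fixed. Origin on the shelf under the nest's centre, z up. Block 84 mm (x) by 100 mm (y), underside 58 mm, top 84 mm above the shelf, on two side walls 12 mm thick along its y edges.
- tunnel_mouth (a point): Middle of the near (-x, robot side) mouth of the tunnel below the stand's block, 26 mm above the shelf, 42 mm from the nest's centre. The tunnel, 76 mm wide (y), runs straight through along the stand's x and is open at both ends; 51 mm clear height.
- nest_floor (a point): Centre of the underside of the nest's steel floor plate (42 mm across, 6 mm thick, 52 to 58 mm above the shelf, in a ring 62 mm inside diameter that hangs 1 mm lower). Its one sharp-edged 14 mm round hole is off-centre, its axis 6 mm from this point; the plate has turned, so in which direction differs each time. Unseen, to be felt with the rod. The plate stays put under a moderate push.
- nest_mouth (a point): Centre of the nest's open top, 84 mm above the shelf; nest 52 mm in diameter. Four sprung rubber pads in its wall, 75 to 83 mm above the shelf, grip the tamper: about 5 to 12 N slides it up, and it stays where left while its lower end is still between the pads (raised up to 20 mm).
- tamper: Coffee tamper puck, a steel cylinder 50 mm in diameter and 25 mm tall with a dark wooden top face, about 0.22 kg. Origin at the centre of its underside, z up. At the start it sits in the nest on the floor plate, its top 1 mm below the stand's top: fingers cannot grip it. Pushed up far off its centre it cants and may bind; the rod has 3 mm of play in the hole to come nearer to the centre.
- hook: Steel C-shaped knock-out hook standing on the shelf, 140 mm tall, 0.24 kg. Origin on its underside on the rod's axis, z up. Foot 8 mm thick, 30 mm wide (y), x = -68 to +20 mm; back post x = -68 to -58; upper arm 92 to 100 mm up. Open at +x: with its x along the stand's x the foot enters the tunnel from the -x mouth while the upper arm passes over the stand.
- rod_tip (a point): Flat tip of the hook's upright brass rod, 8 mm in diameter, 42 mm above the hook's underside, on the hook's z axis.
- handle (a point): Centre of the hook's red handle block, right over the rod, 120 mm above the hook's underside. Block 40 mm (x) by 20 mm (y) by 40 mm tall; grip it from above across y.
- coaster: Round blue ceramic coaster, 110 mm in diameter, 6 mm thick, fixed on the shelf. Origin at the centre of its underside.
- funnel: Steel moka funnel standing wide end down, 54 mm in diameter, 85 mm tall; to be left alone. Origin at the centre of its underside.
- gasket_tin: Round green tin with a metal lid, 70 mm in diameter, 32 mm tall; to be left alone. Origin at the centre of its underside.
- grinder: Chrome pepper grinder, 52 mm in diameter, 134 mm tall with its top knob; to be left alone. Origin at the centre of its underside.
Things that resemble listed ones, but are neither listed nor needed, are in the scene too. What is shaped like the hook but orange or pink is not meant.

How it is judged:
By the outcome, as a careful person would: the job done as asked, in the order asked, and still so for the second after the job is handed in, with the robot touching nothing.
It also fails if it takes over 72 s, if anything falls off the work surface, if the arm or the gripper's body presses on something with over 40 N, if the wrist force passes 120 N, or if a joint passes its speed limit or range.

## Robot

A 6-joint arm with a two-finger parallel gripper is mounted at the origin on the work surface. World frame = base frame: x ahead of the robot, y to its left, z up, the work surface at z = 0. Lengths are in m, angles in degrees, forces in N, time in s.
With the tool pointing down it reaches from about 0.3 to 0.775 m from the base axis. Payload 14.6 kg.
Tool frame: the origin (TCP) lies at the very end of the fingers, on their centre line; the grasp point (between the pads) lies 19 mm behind it (manip.grip_depth is the distance from the TCP to the grasp point, in m); z points along the fingers, y is the line along which they close (so a half turn about z gives the same grasp; the last joint's range is limited). The gripper opens to 85 mm and grips with 20 to 120 N. Pads are 22 mm wide; open, the fingers measure 114 mm over their backs; the gripper's body (76 mm by 85 mm) begins 54 mm behind the grasp point. The pads swing forward as they close: fully open they stand 13 mm farther back than shut.
Start: joints at [-78.988, 17.183, 87.147, -0, 75.671, -3.816], TCP at [0.141, -0.532, 0.231] pointing down, gripper open.
Joint ranges: [-173.82, 173.82], [-45.26, 126.66], [13.44, 144.39], [-59.66, 239.66], [0, 175.72], [-146.38, 146.38]. Speed limits (degrees/s): [127.2, 127.2, 147.25, 180, 180, 180].

## Interface

Orientations are given as [roll, pitch, yaw] about the fixed x, y, z axes, in that order (R = Rz(yaw) Ry(pitch) Rx(roll)).
In Python, from rig import manip, cams gives the robot as it stands.
- The arm moves only by the tool servo_tool, never from a script. Its argument "series" is text: rows parted by semicolons, each of 7 numbers parted by spaces: the turn, a rotation vector about the tool's x, y, z in fractions of the full range, 1 being 180 degrees, then the shift along the tool's x, y, z in fractions of the full range, 1 being 75 cm, then the opening, from 0 (shut) to 1 (fully open). A call has 1 to 12 rows; each row is the pose to reach, as a shift and turn from the pose commanded when the call began, along the tool's axes at that moment; what a row does not reach only later rows make up. A row lasts 1/8 s, in which the tool goes at most 62.5 mm and 10.7 degrees, less where a joint would pass 70% of its speed; a pose out of reach is approached as far as the arm can. A call with a gripper value outside its range is refused whole. The fingers move at their own pace and stop on an object; the grip force is fixed at half the most. Time passes only in rows, so rows that repeat a pose let the fingers close. It gives the time, the measured TCP pose, the force, the opening and the grip force at its end, in the units of the state.
- manip.sense(): the state, without advancing time (a new reading comes with each control period).
- cams.capture(name): name is "scene" or "top"; returns a dict with "img" (400x640x3 uint8, red, green, blue), "range_z" (400x640 float32, m along the optical axis (not along the pixel's ray), 0 where there is no reading), "camera_matrix" (3x3 intrinsics, pixels), "R" (3x3) and "t" (3): a world point X has camera coordinates R X + t. Camera axes: x right, y down, z forward; pixel columns grow to the right and rows downward; lengths in m; the calibration is good to about 2 mm. A picture is of the moment at which its call begins.
- manip.sign_off(): hands the job in; it is judged then, once.
Trained networks look in the newest picture that a camera, given by its name, has taken for a name from the list of things; names that differ only in an ending like _2 or _b are one class to them, and where a whole thing is asked for, a point or a joint stands for the part that bears it (a point fixed in the world has none). Each returns a list of dicts, best first, with "confidence" (0 to 1); they miss things now and then, are a little off and sometimes report something else, mostly with a low value. They report only what shows in the picture. A call takes as long as a camera call. They do not tell look-alikes from the thing itself.
- cams.trace(camera, query): "region" (400x640 bool, what is visible of it) and "box" ([left, top, right, bottom] in pixels, round what is visible of it).
The state is a dict: "t": time; "joint_positions": joint angles; "joint_vel": joint speeds; "tau": joint torques, N m; "tool_pos": TCP position; "ee_rot": TCP orientation; "ft_force": force on the tool from outside, world axes, zero at the start; "ft_torque": the same for the moment, N m; "width": opening from 0.0 (shut) to 1.0 (fully open); "grasp_force": force on a finger pad.
Only numpy, scipy, OpenCV 4.12 (cv2) and the standard library are available. Lean on these libraries where they do the work, as an engineer would, in place of code of your own. Each camera call takes 0.05 s, during which the arm holds its last target. There are 200 camera calls.

## Working session

There is one attempt and no reset: what is moved stays moved. The work goes in short steps, Python scripts to look and compute and a tool call to move; the robot and the scene stay as the last step left them, time stands still between calls to the robot, and variables do not carry over. Pictures are saved under pics/ and viewed, at most 10 in all, crops included, and the job is handed in when it is done.

Besides the shell and the picture viewer there is one more tool, called after "Call:" by a JSON object that holds its "method" and its "body", one argument or row to a line. servo_tool: Moves the arm, as the interface text tells. Its arguments: {"type":"object","properties":{"series":{"type":"string"}},"required":["series"]}

```bash
mkdir -p pics
cat > h.py <<'E'
import numpy as np, cv2
from rig import manip, cams
def cloud(c):
    K=c["camera_matrix"]; z=c["range_z"]; v,u=np.mgrid[0:400,0:640]
    P=np.stack([(u-K[0,2])/K[0,0]*z,(v-K[1,2])/K[1,1]*z,z],-1)
    W=(P-c["t"])@c["R"]; W[z==0]=np.nan
    return W
def save(c,n): cv2.imwrite("pics/"+n,c["img"][:,:,::-1])
E
python3 - <<'E'
from h import *
np.set_printoptions(precision=4,suppress=True)
for n in ["scene","top"]:
    c=cams.capture(n); save(c,n+"0.png"); np.savez(n+"0.npz",**c); W=cloud(c)
    print(n,"cam at",-c["R"].T@c["t"])
    for q in ["stand","tamper","hook","handle","coaster","funnel","gasket_tin","grinder"]:
        for r in cams.trace(n,q)[:4]:
            m=r["region"]; p=W[m]; p=p[~np.isnan(p[:,0])]
            print(q,round(r["confidence"],2),np.round(r["box"]),np.median(p,0),np.percentile(p,2,0),np.percentile(p,98,0),c["img"][m].mean(0).round())
print(manip.sense())
E
```

```text
scene cam at [1.206  0.0817 0.9406]
stand 0.88 [268. 145. 327. 208.] [ 0.5414 -0.007   0.0815] [ 0.4761 -0.0747  0.0024] [0.5753 0.0396 0.086 ] [80. 46. 23.]
tamper 0.88 [291. 159. 310. 176.] [ 0.5225 -0.0166  0.0824] [ 0.4996 -0.0389  0.0792] [0.544  0.0045 0.0854] [77. 54. 40.]
hook 0.91 [451. 128. 501. 178.] [0.4396 0.3633 0.0984] [0.4202 0.3324 0.0035] [0.4551 0.4142 0.1405] [116.  58.  21.]
hook 0.86 [416. 145. 440. 196.] [0.4904 0.258  0.0504] [0.4318 0.2479 0.0037] [0.517  0.2751 0.1413] [95. 64. 54.]
hook 0.66 [453. 165. 492. 234.] [0.584  0.3499 0.0983] [0.5277 0.3304 0.0046] [0.6064 0.3767 0.1415] [117.  69.  70.]
hook 0.22 [178. 207. 207. 243.] [ 0.6719 -0.2298  0.0256] [ 0.6418 -0.2589 -0.0004] [ 0.6919 -0.2081  0.0828] [90. 85. 73.]
handle 0.93 [414. 140. 434. 198.] [0.4916 0.2582 0.0603] [0.4331 0.2478 0.0031] [0.517  0.2748 0.1413] [95. 62. 53.]
handle 0.88 [450. 126. 500. 180.] [0.4389 0.3632 0.0978] [ 0.3582  0.3316 -0.0014] [0.456  0.4154 0.1405] [118.  61.  24.]
handle 0.81 [454. 165. 495. 232.] [0.5802 0.3501 0.0979] [0.4933 0.33   0.0002] [0.6064 0.3859 0.1414] [
[... 2180 characters left out ...]
4731 0.2557 0.0996] [0.4276 0.2461 0.0039] [0.5122 0.2726 0.1435] [152. 118. 101.]
grinder 0.66 [277. 153. 300. 178.] [0.7042 0.101  0.106 ] [0.6899 0.0784 0.0007] [0.7388 0.13   0.1338] [122. 115. 109.]
{'t': 0.9, 'joint_positions': array([-78.9867,  17.1848,  87.1449,  -0.0001,  75.6704,  -3.8139]), 'joint_vel': array([ 0.0497, -0.0864, -0.0566,  0.0291,  0.0036, -0.033 ]), 'tau': array([ -0.0009, -54.3347, -36.1978,  -0.0001,   0.0006,  -0.    ]), 'tool_pos': array([ 0.1408, -0.5317,  0.2313]), 'ee_rot': array([-179.9999,    0.0001,   14.8272]), 'ft_force': array([-0.1577,  0.3365,  0.2278]), 'ft_torque': array([ 0.0155, -0.0195,  0.0427]), 'grasp_force': 0.0, 'width': 0.9970847146047408}
```

```bash
python3 - <<'E'
import cv2,numpy as np
a=cv2.imread("pics/scene0.png")[110:310,150:530];b=cv2.imread("pics/top0.png")[130:300,140:460]
cv2.imwrite("pics/v1.png",cv2.resize(a,None,fx=2.1,fy=2.1,interpolation=cv2.INTER_CUBIC)); cv2.imwrite("pics/v2.png",cv2.resize(b,None,fx=2.5,fy=2.5,interpolation=cv2.INTER_CUBIC))
E
python3 - <<'E'
from h import *
import sys; sys.path.insert(0,'.')
np.set_printoptions(precision=4,suppress=True)
for n in ["scene","top"]:
    c=dict(np.load(n+"0.npz")); W=cloud(c); img=c["img"].astype(int)
    # stand top
    X,Y,Z=W[...,0],W[...,1],W[...,2]
    off=0.0 
    m=(abs(Z-.084)<.008)&(abs(X-.52)<.09)&(abs(Y+.017)<.09)
    r=cv2.minAreaRect(W[m][:,:2].astype(np.float32)*1000); print(n,"stand",r, np.median(Z[m]),m.sum())
    b=(X>.3)&(Y>.2)&(Z>.13)&(Z<.16)
    k,l=cv2.connectedComponents(b.astype(np.uint8))
    for i in range(1,k):
        mm=l==i
        if mm.sum()<8: continue
        print("handle",cv2.minAreaRect(W[mm][:,:2].astype(np.float32)*1000),np.median(Z[mm]),mm.sum(),img[mm].mean(0).round())
    b=(X>.3)&(Y>.2)&(Z>.09)&(Z<.108)&(X<.65)
    k,l=cv2.connectedComponents(b.astype(np.uint8))
    for i in range(1,k):
        mm=l==i
        if mm.sum()<15: continue
        print("arm",cv2.minAreaRect(W[mm][:,:2].astype(np.float32)*1000),np.median(Z[mm]),mm.sum(),img[mm].mean(0).round())
    print("table z",np.nanmedian(Z[(X>.3)&(X<.7)&(Y>-.15)&(Y<.2)&(Z<.02)]))
    co=(abs(X-.55)<.08)&(abs(Y+.242)<.08)&(img[...,2]>img[...,0]+25)
    if co.sum(): print("coaster",cv2.minEnclosingCircle(W[co][:,:2].astype(np.float32)*1000),W[co].mean(0),cv2.fitEllipse(W[co][:,:2].astype(np.float32)) and co.sum())
E
```

```text
scene stand ((521.4534301757812, -18.782726287841797), (102.80230712890625, 89.29814910888672), 71.79713439941406) 0.08298162656851187 1483
handle ((431.3082580566406, 351.0760498046875), (40.047630310058594, 24.19359588623047), 75.86705780029297) 0.138235328219184 172 [127.  65.  21.]
handle ((496.55621337890625, 260.5879211425781), (20.188478469848633, 42.91659164428711), 86.18927001953125) 0.13866362845342353 165 [126.  19.  16.]
handle ((539.844970703125, 366.8678894042969), (19.35105323791504, 44.930824279785156), 65.22634887695312) 0.1393994192084432 170 [138.  79.  88.]
arm ((472.2035827636719, 262.0055236816406), (24.3071346282959, 91.27296447753906), 86.03157043457031) 0.0991626790554983 148 [95. 87. 78.]
arm ((436.7757873535156, 374.80572509765625), (87.67366790771484, 26.285547256469727), 79.39411163330078) 0.09909017730327593 324 [122.  66.  22.]
arm ((564.656494140625, 356.0224304199219), (23.950162887573242, 87.18603515625), 66.90181732177734) 0.09948317915702423 306 [137.  84.  89.]
table z -0.0006126141121247752
coaster ((549.9081420898438, -239.78211975097656), 56.86
[... 638 characters left out ...]
6377563476562, 354.7651672363281), (24.43550682067871, 85.64337158203125), 67.39940643310547) 0.10105172107902802 214 [170. 119. 131.]
arm ((469.78363037109375, 260.63165283203125), (24.806215286254883, 84.7247314453125), 86.51068115234375) 0.1007189521039487 215 [163. 156. 141.]
arm ((438.3091125488281, 396.1673583984375), (42.0198974609375, 23.73904037475586), 79.05054473876953) 0.10067465451269239 143 [181. 125.  16.]
arm ((435.7793273925781, 338.7138977050781), (28.79006576538086, 12.37624740600586), 50.48241424560547) 0.10186305562383788 16 [140.  83.  17.]
table z 0.0006667006109271198
coaster ((550.7525634765625, -242.06704711914062), 54.260501861572266) [ 0.5503 -0.2415  0.0066] 1141
```

View pics/v1.png

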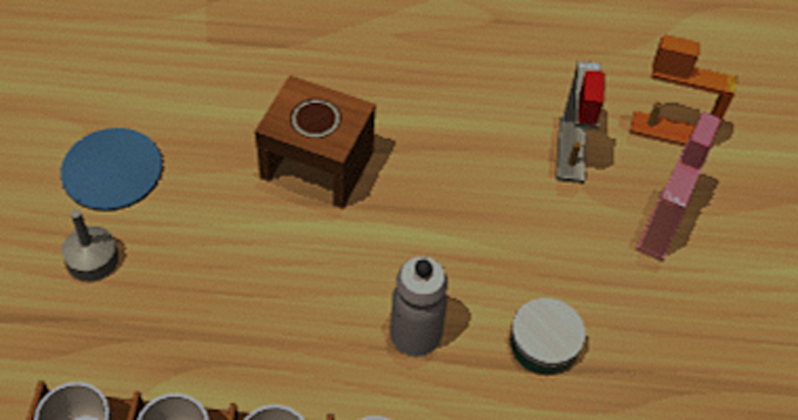

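View pics/v2.png

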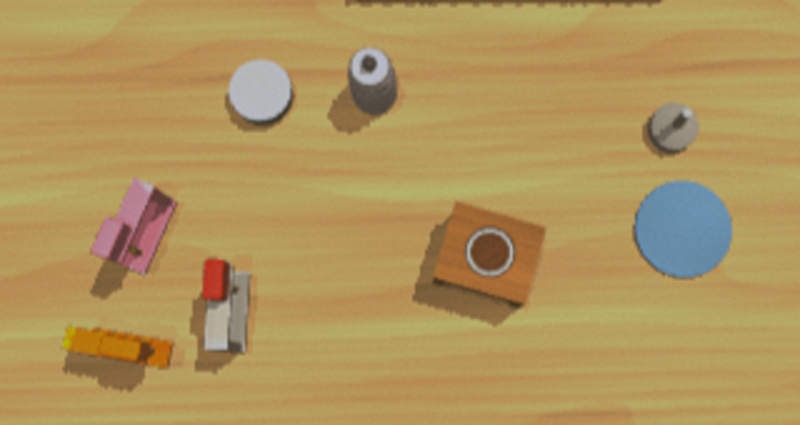

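The scene shows the red hook at about px (590,120) and the stand at (315,135). In the top view they are at (215,280)–(228,345) and (490,250). The hook opens toward +x with a yaw of about -3.5°, and the stand's yaw is about -18°.

```bash
cat >> h.py <<'E'
def row(cur,yaw,tgt,tyaw,g):
    "shift/turn in tool axes (tool pointing down) from pose cur,yaw to tgt,tyaw (m, deg)"
    a=np.radians(yaw); d=np.array(tgt)-np.array(cur)
    R=np.array([[np.cos(a),np.sin(a),0],[np.sin(a),-np.cos(a),0],[0,0,-1]])
    s=R.T@d
    print("0 0 %.2f %.4f %.4f %.4f %.2f"%(yaw-tyaw,*s,g))
E
python3 - <<'E'
from h import *
row([.1408,-.5317,.2313],14.83,[.495,.260,.20],-3.5,.55)
row([.495,.260,.20],-3.5,[.495,.260,.107],-3.5,.55)
E
```

```text
0 0 18.33 0.5450 -0.6747 0.0313 0.55
0 0 0.00 0.0000 0.0000 0.0930 0.55
```

Careful with the scale: shifts go in shares of 75 cm and turns go in shares of 180 degrees. That gives: -0.6747 m is -0.8996, 0.545 m is 0.7267, 18.33 degrees is 0.1018.

Call:
{"method": "servo_tool", "body": {
  "series": "0 0 0.1018 0.7267 -0.8996 0.0417 0.55;0 0 0.1018 0.7267 -0.8996 0.0417 0.55;0 0 0.1018 0.7267 -0.8996 0.0417 0.55;0 0 0.1018 0.7267 -0.8996 0.0417 0.55;0 0 0.1018 0.7267 -0.8996 0.0417 0.55;0 0 0.1018 0.7267 -0.8996 0.0417 0.55;0 0 0.1018 0.7267 -0.8996 0.0417 0.55;0 0 0.1018 0.7267 -0.8996 0.0417 0.55;0 0 0.1018 0.7267 -0.8996 0.0417 0.55;0 0 0.1018 0.7267 -0.8996 0.0417 0.55;0 0 0.1018 0.7267 -0.8996 0.0417 0.55;0 0 0.1018 0.7267 -0.8996 0.0417 0.55"
}}

```text
t: 2.4
tool_pos: [0.4474, 0.1548, 0.2044]
ee_rot: [-180.0, -0.0, -3.5]
ft_force: [0.3, -1.0, 1.3]
width: 0.552
grasp_force: 0.0
```

Scaled: -0.08 m is -0.1067, 0.03 m is 0.04.

Call:
{"method": "servo_tool", "body": {
  "series": "0 0 0 0.04 -0.1067 0.004 0.55;0 0 0 0.04 -0.1067 0.004 0.55;0 0 0 0.04 -0.1067 0.004 0.55;0 0 0 0.04 -0.1067 0.004 0.55"
}}

```text
t: 2.9
tool_pos: [0.4814, 0.2299, 0.2012]
ee_rot: [180.0, 0.0, -3.5]
ft_force: [0.4, -0.4, 0.2]
width: 0.549
grasp_force: 0.0
```

Run:
```python
from h import *
s=manip.sense(); p=s["tool_pos"]; print(p,s["ee_rot"],s["ft_force"],s["joint_positions"])
row(p,-3.5,[.495,.260,.107],-3.5,.55)
c=cams.capture("scene");save(c,"s1.png")
```

```text
[0.48142956 0.22987626 0.20121702] [ 1.79987017e+02  1.18409912e-02 -3.51992282e+00] [ 0.36952651 -0.37261792  0.18734662] [ 2.15931381e+01  1.66162846e+01  9.20075442e+01 -7.10142674e-03
  7.13924030e+01  1.15115326e+02]
0 0 0.00 0.0117 -0.0309 0.0942 0.55
```

Scaled: 0.05 m is 0.0667, -0.03 m is -0.04.

Call:
{"method": "servo_tool", "body": {
  "series": "0 0 0 0.016 -0.04 0 0.55;0 0 0 0.016 -0.04 0 0.55;0 0 0 0.016 -0.04 0.04 0.55;0 0 0 0.016 -0.04 0.0667 0.55;0 0 0 0.016 -0.04 0.0667 0.55;0 0 0 0.016 -0.04 0.0667 0.55"
}}

```text
t: 3.7
tool_pos: [0.4958, 0.2593, 0.1524]
ee_rot: [-180.0, -0.1, -3.5]
ft_force: [0.1, -0.4, 0.9]
width: 0.557
grasp_force: 0.0
```

Run:
```python
from h import *
s=manip.sense(); p=s["tool_pos"]; print(p,s["ee_rot"],s["ft_force"])
row(p,-3.5,[.495,.260,.107],-3.5,.55)
c=cams.capture("scene");im=c["img"][100:220,380:540,::-1]
cv2.imwrite("pics/s2.png",cv2.resize(im,None,fx=4,fy=4,interpolation=cv2.INTER_CUBIC))
```

```text
[0.49579483 0.25934341 0.1524084 ] [-1.79966422e+02 -6.93310889e-02 -3.53513724e+00] [ 0.0586257  -0.39793925  0.85151393]
0 0 0.00 -0.0008 -0.0006 0.0454 0.55
```

View pics/s2.png

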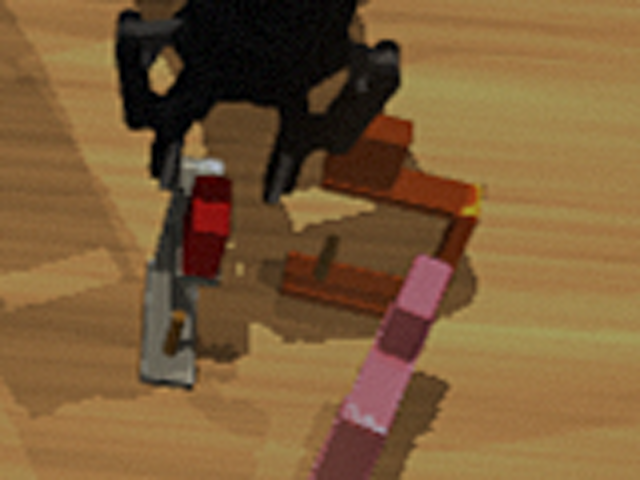

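The fingers straddle the red handle: they show at about px (165,175) and (280,190), with the handle at (208,225). I'll descend and grip.

Scaled: 0.0454 m is 0.0605, 0.025 m is 0.0333.

Call:
{"method": "servo_tool", "body": {
  "series": "0 0 0 -0.0011 -0.0008 0.0333 0.55;0 0 0 -0.0011 -0.0008 0.0605 0.55;0 0 0 -0.0011 -0.0008 0.0605 0.55;0 0 0 -0.0011 -0.0008 0.0605 0.3;0 0 0 -0.0011 -0.0008 0.0605 0.2;0 0 0 -0.0011 -0.0008 0.0605 0;0 0 0 -0.0011 -0.0008 0.0605 0;0 0 0 -0.0011 -0.0008 0.0605 0;0 0 0 -0.0011 -0.0008 0.0605 0;0 0 0 -0.0011 -0.0008 0.0605 0"
}}

```text
t: 5.0
tool_pos: [0.4955, 0.2606, 0.1073]
ee_rot: [-179.9, -0.1, -3.5]
ft_force: [0.2, -2.2, 7.6]
width: 0.221
grasp_force: 59.5
```

Scaled: -0.08 m is -0.1067, -0.06 m is -0.08.

Call:
{"method": "servo_tool", "body": {
  "series": "0 0 0 0 0 -0.0133 0;0 0 0 0 0 -0.04 0;0 0 0 0 0 -0.08 0;0 0 0 0 0 -0.1067 0;0 0 0 0 0 -0.1067 0;0 0 0 0 0 -0.1067 0"
}}

```text
t: 5.75
tool_pos: [0.4943, 0.2602, 0.185]
ee_rot: [180.0, 0.1, -3.5]
ft_force: [-0.1, -0.2, -2.2]
width: 0.225
grasp_force: 58.9
```

Run:
```python
from h import *
np.set_printoptions(precision=4,suppress=True)
s=manip.sense(); p=s["tool_pos"]; print(p,s["ee_rot"],s["ft_force"],s["width"])
c=cams.capture("scene");im=c["img"][60:230,360:560,::-1]
cv2.imwrite("pics/s3.png",cv2.resize(im,None,fx=3,fy=3,interpolation=cv2.INTER_CUBIC))
W=cloud(c); m=(abs(W[...,0]-.48)<.09)&(abs(W[...,1]-.26)<.06)&(W[...,2]>.05)
for r in cams.trace("scene","hook"): print(r["confidence"],r["box"])
# stand from top view colour/height, tight fit
c=cams.capture("top"); W=cloud(c); Z=W[...,2]
m=(abs(Z-.0845)<.004)&(abs(W[...,0]-.52)<.07)&(abs(W[...,1]+.019)<.07)
print(cv2.minAreaRect(W[m][:,:2].astype(np.float32)*1000), W[m].mean(0))
# relative pose for next move: staging 130 mm before nest along stand x
a=np.radians(-18); ctr=np.array([.5210,-.0190]); st=ctr-.13*np.array([np.cos(a),np.sin(a)])
print(st); row(p,-3.5,[*st,p[2]],-18,0)
```

```text
[0.4943 0.2602 0.185 ] [179.9675   0.0668  -3.5025] [-0.1467 -0.1732 -2.2348] 0.2246582741050002
0.91 [420.6, 118.7, 444.3, 174.3]
0.69 [452.1, 165.1, 495.1, 236.0]
0.65 [450.6, 128.2, 500.8, 177.2]
((520.3291625976562, -19.231773376464844), (99.95172119140625, 84.37218475341797), 72.23109436035156) [ 0.52   -0.0194  0.0845]
[0.3974 0.0212]
0 0 14.50 -0.0822 0.2445 0.0000 0.00
```

View pics/s3.png

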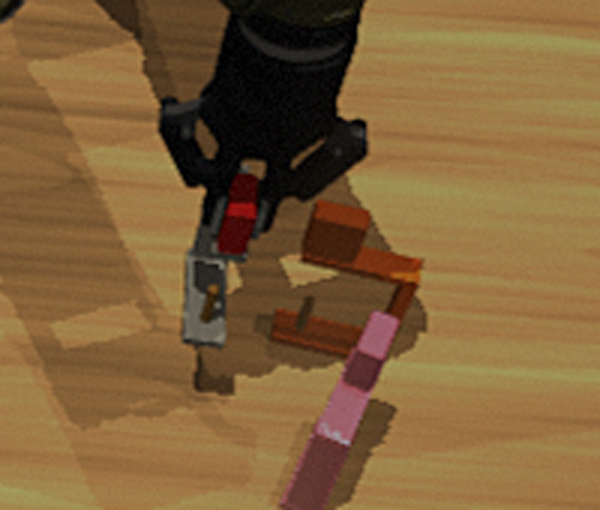

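The hook is held upright at about px (240,210), with its rod and foot free. Next I'll move it to staging in front of the tunnel.

Scaled: 0.2445 m is 0.326, 0.22 m is 0.2933, 14.5 degrees is 0.0806.

Call:
{"method": "servo_tool", "body": {
  "series": "0 0 0.0278 -0.0267 0.0667 0 0;0 0 0.0806 -0.0533 0.1467 0 0;0 0 0.0806 -0.08 0.2267 0 0;0 0 0.0806 -0.1 0.2933 0 0;0 0 0.0806 -0.1096 0.326 0 0;0 0 0.0806 -0.1096 0.326 0.04 0;0 0 0.0806 -0.1096 0.326 0.0667 0;0 0 0.0806 -0.1096 0.326 0.08 0;0 0 0.0806 -0.1096 0.326 0.08 0;0 0 0.0806 -0.1096 0.326 0.08 0;0 0 0.0806 -0.1096 0.326 0.08 0"
}}

```text
t: 7.28
tool_pos: [0.398, 0.0214, 0.1264]
ee_rot: [-180.0, -0.1, -18.0]
ft_force: [-0.1, -0.5, -2.9]
width: 0.224
grasp_force: 59.6
```

Run:
```python
from h import *
np.set_printoptions(precision=4,suppress=True)
s=manip.sense(); p=s["tool_pos"]; print(p,s["ee_rot"],s["ft_force"],s["width"])
a=np.radians(-18); ctr=np.array([.5205,-.0190]); e=np.array([np.cos(a),np.sin(a)])
for k,z in((-.13,.1125),(-.08,.1125),(0,.1125)): row(p,-18,[*(ctr+k*e),z],-18,0)
c=cams.capture("top");im=c["img"][180:290,250:390,::-1]
cv2.imwrite("pics/s4.png",cv2.resize(im,None,fx=4,fy=4,interpolation=cv2.INTER_CUBIC))
```

```text
[0.398  0.0214 0.1264] [-179.9821   -0.058   -17.9966] [-0.0764 -0.4949 -2.9476] 0.2235429936324741
0 0 0.00 -0.0010 0.0006 0.0139 0.00
0 0 0.00 0.0490 0.0006 0.0139 0.00
0 0 0.00 0.1290 0.0006 0.0139 0.00
```

View pics/s4.png

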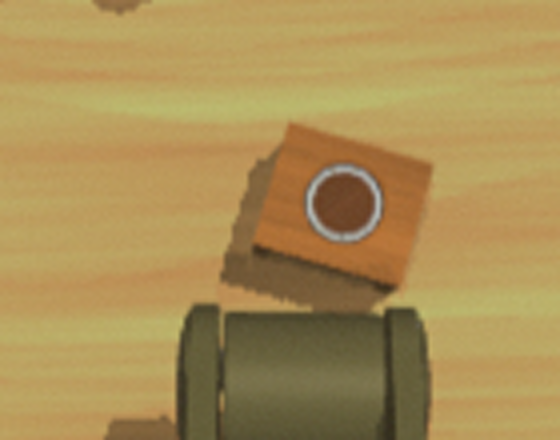

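Scaled: 0.129 m is 0.172, 0.12 m is 0.16.

Call:
{"method": "servo_tool", "body": {
  "series": "0 0 0 0 0.0008 0.0185 0;0 0 0 0.0133 0.0008 0.0185 0;0 0 0 0.04 0.0008 0.0185 0;0 0 0 0.0667 0.0008 0.0185 0;0 0 0 0.0933 0.0008 0.0185 0;0 0 0 0.1133 0.0008 0.0185 0;0 0 0 0.1333 0.0008 0.0185 0;0 0 0 0.1467 0.0008 0.0185 0;0 0 0 0.16 0.0008 0.0185 0;0 0 0 0.172 0.0008 0.0185 0;0 0 0 0.172 0.0008 0.0185 0;0 0 0 0.172 0.0008 0.0185 0"
}}

```text
t: 8.82
tool_pos: [0.52, -0.019, 0.1118]
ee_rot: [180.0, 0.0, -18.0]
ft_force: [-0.7, 0.3, -1.8]
width: 0.222
grasp_force: 59.6
```

Run:
```python
from h import *
np.set_printoptions(precision=4,suppress=True)
s=manip.sense(); p=s["tool_pos"]; print(p,s["ee_rot"],s["ft_force"],s["ft_torque"],s["width"])
```

```text
[ 0.52   -0.019   0.1118] [179.9974   0.0196 -17.9971] [-0.7487  0.3192 -1.8117] [ 0.0348 -0.0796  0.0394] 0.22171023630891937
```

No contact going in. First gentle feel upward, at the centre.

Scaled: -0.0068 m is -0.0091, -0.0055 m is -0.0073.

Call:
{"method": "servo_tool", "body": {
  "series": "0 0 0 0 0 -0.004 0;0 0 0 0 0 -0.006 0;0 0 0 0 0 -0.0073 0;0 0 0 0 0 -0.0083 0;0 0 0 0 0 -0.0091 0;0 0 0 0 0 -0.0091 0;0 0 0 0 0 -0.0091 0"
}}

```text
t: 9.7
tool_pos: [0.5199, -0.019, 0.1182]
ee_rot: [180.0, 0.1, -18.0]
ft_force: [2.0, 0.1, -16.0]
width: 0.224
grasp_force: 59.0
```

Scaled: 0.0006 m is 0.0008.

Call:
{"method": "servo_tool", "body": {
  "series": "0 0 0 0 0 0.0008 0;0 0 0 0 0 0.0008 0;0 0 0 0 0 0.0008 0"
}}

```text
t: 10.07
tool_pos: [0.5201, -0.0191, 0.1181]
ee_rot: [180.0, 0.0, -18.0]
ft_force: [1.1, 0.6, -14.0]
width: 0.222
grasp_force: 59.1
```

Scaled: 0.0004 m is 0.0005.

Call:
{"method": "servo_tool", "body": {
  "series": "0 0 0 0 0 0.0005 0;0 0 0 0 0 0.0005 0;0 0 0 0 0 0.0005 0"
}}

```text
t: 10.45
tool_pos: [0.5202, -0.0191, 0.1178]
ee_rot: [-180.0, -0.0, -18.0]
ft_force: [-0.5, -0.0, -10.6]
width: 0.222
grasp_force: 59.5
```

Scaled: 0.001 m is 0.0013.

Call:
{"method": "servo_tool", "body": {
  "series": "0 0 0 0 0 0.0013 0;0 0 0 0 0 0.0013 0;0 0 0 0 0 0.0013 0"
}}

```text
t: 10.82
tool_pos: [0.5206, -0.0192, 0.1173]
ee_rot: [-180.0, -0.1, -18.0]
ft_force: [0.5, 0.1, -2.6]
width: 0.226
grasp_force: 60.7
```

Contact starts at TCP z of about 0.1175, which puts the rod tip at 52 mm, and stiffness is about 9 N/mm. I'll probe eight points on a 6 mm circle at about 6 N.

Scaled: 0.006 m is 0.008, -0.0008 m is -0.0011.

Call:
{"method": "servo_tool", "body": {
  "series": "0 0 0 0 0 0.0011 0;0 0 0 0.008 0 0.0011 0;0 0 0 0.008 0 0.0011 0;0 0 0 0.008 0 -0.0011 0;0 0 0 0.008 0 -0.0011 0;0 0 0 0.008 0 -0.0011 0"
}}

```text
t: 11.58
tool_pos: [0.5258, -0.0209, 0.1174]
ee_rot: [180.0, 0.0, -18.0]
ft_force: [1.2, -0.2, -5.9]
width: 0.223
grasp_force: 60.3
```

Scaled: 0.00424 m is 0.0057, -0.00176 m is -0.0023.

Call:
{"method": "servo_tool", "body": {
  "series": "0 0 0 0 0 0.0021 0;0 0 0 -0.0023 0.0057 0.0021 0;0 0 0 -0.0023 0.0057 0.0021 0;0 0 0 -0.0023 0.0057 0 0;0 0 0 -0.0023 0.0057 0 0;0 0 0 -0.0023 0.0057 0 0"
}}

```text
t: 12.32
tool_pos: [0.5229, -0.0245, 0.1174]
ee_rot: [180.0, 0.0, -18.0]
ft_force: [-0.4, -0.3, -5.0]
width: 0.227
grasp_force: 60.3
```

Scaled: -0.00424 m is -0.0057, 0.00176 m is 0.0023.

Call:
{"method": "servo_tool", "body": {
  "series": "0 0 0 0 0 0.0021 0;0 0 0 -0.0057 0.0023 0.0021 0;0 0 0 -0.0057 0.0023 0.0021 0;0 0 0 -0.0057 0.0023 0 0;0 0 0 -0.0057 0.0023 0 0;0 0 0 -0.0057 0.0023 0 0"
}}

```text
t: 13.08
tool_pos: [0.5184, -0.0248, 0.1175]
ee_rot: [-180.0, 0.0, -18.0]
ft_force: [-0.1, -0.1, -2.6]
width: 0.225
grasp_force: 60.7
```

Scaled: -0.00424 m is -0.0057, -0.00176 m is -0.0023.

Call:
{"method": "servo_tool", "body": {
  "series": "0 0 0 0 0 0.0021 0;0 0 0 -0.0057 -0.0023 0.0021 0;0 0 0 -0.0057 -0.0023 0.0021 0;0 0 0 -0.0057 -0.0023 0 0;0 0 0 -0.0057 -0.0023 0 0;0 0 0 -0.0057 -0.0023 0 0"
}}

```text
t: 13.82
tool_pos: [0.5149, -0.0218, 0.1176]
ee_rot: [-180.0, -0.0, -18.0]
ft_force: [-0.2, 0.6, -2.4]
width: 0.222
grasp_force: 60.8
```

Scaled: -0.00424 m is -0.0057, -0.00176 m is -0.0023.

Call:
{"method": "servo_tool", "body": {
  "series": "0 0 0 0 0 0.0021 0;0 0 0 -0.0023 -0.0057 0.0021 0;0 0 0 -0.0023 -0.0057 0.0021 0;0 0 0 -0.0023 -0.0057 0 0;0 0 0 -0.0023 -0.0057 0 0;0 0 0 -0.0023 -0.0057 0 0"
}}

```text
t: 14.58
tool_pos: [0.5144, -0.0172, 0.1174]
ee_rot: [-180.0, 0.0, -18.0]
ft_force: [-0.4, -0.0, -3.9]
width: 0.219
grasp_force: 60.5
```

Scaled: -0.00424 m is -0.0057, 0.00176 m is 0.0023.

Call:
{"method": "servo_tool", "body": {
  "series": "0 0 0 0 0 0.0021 0;0 0 0 0.0023 -0.0057 0.0021 0;0 0 0 0.0023 -0.0057 0.0021 0;0 0 0 0.0023 -0.0057 0 0;0 0 0 0.0023 -0.0057 0 0;0 0 0 0.0023 -0.0057 0 0"
}}

```text
t: 15.32
tool_pos: [0.5174, -0.0137, 0.1174]
ee_rot: [-180.0, 0.0, -18.0]
ft_force: [0.6, 1.7, -6.2]
width: 0.226
grasp_force: 60.2
```

Scaled: 0.00424 m is 0.0057, -0.00176 m is -0.0023.

Call:
{"method": "servo_tool", "body": {
  "series": "0 0 0 0 0 0.0021 0;0 0 0 0.0057 -0.0023 0.0021 0;0 0 0 0.0057 -0.0023 0.0021 0;0 0 0 0.0057 -0.0023 0 0;0 0 0 0.0057 -0.0023 0 0;0 0 0 0.0057 -0.0023 0 0"
}}

```text
t: 16.08
tool_pos: [0.522, -0.0134, 0.1174]
ee_rot: [180.0, 0.0, -18.0]
ft_force: [0.2, 0.8, -6.3]
width: 0.224
grasp_force: 60.2
```

Scaled: 0.00424 m is 0.0057, 0.00176 m is 0.0023.

Call:
{"method": "servo_tool", "body": {
  "series": "0 0 0 0 0 0.0021 0;0 0 0 0.0057 0.0023 0.0021 0;0 0 0 0.0057 0.0023 0.0021 0;0 0 0 0.0057 0.0023 0 0;0 0 0 0.0057 0.0023 0 0;0 0 0 0.0057 0.0023 0 0"
}}

```text
t: 16.82
tool_pos: [0.5255, -0.0164, 0.1174]
ee_rot: [180.0, 0.0, -18.0]
ft_force: [1.4, -2.2, -6.9]
width: 0.225
grasp_force: 60.3
```

The force stays free at probes 3 and 4, so the hole lies at about 112° in tool xy, near (-2.3, 5.5) mm. I'll enter there.

Scaled: 0.00978 m is 0.013, -0.00654 m is -0.0087.

Call:
{"method": "servo_tool", "body": {
  "series": "0 0 0 0 0 0.0021 0;0 0 0 -0.0087 0.013 0.0021 0;0 0 0 -0.0087 0.013 0.0021 0;0 0 0 -0.0087 0.013 0 0;0 0 0 -0.0087 0.013 -0.0008 0;0 0 0 -0.0087 0.013 -0.0016 0;0 0 0 -0.0087 0.013 -0.0016 0;0 0 0 -0.0087 0.013 -0.0016 0"
}}

```text
t: 17.82
tool_pos: [0.5163, -0.0236, 0.1187]
ee_rot: [180.0, 0.0, -18.0]
ft_force: [0.8, -0.3, -2.8]
width: 0.226
grasp_force: 60.9
```

Scaled: -0.0025 m is -0.0033, -0.002 m is -0.0027.

Call:
{"method": "servo_tool", "body": {
  "series": "0 0 0 0 0 -0.0013 0;0 0 0 0 0 -0.0027 0;0 0 0 0 0 -0.0033 0;0 0 0 0 0 -0.0033 0"
}}

```text
t: 18.32
tool_pos: [0.5164, -0.0237, 0.1213]
ee_rot: [-180.0, -0.0, -18.0]
ft_force: [0.7, 0.0, -2.2]
width: 0.227
grasp_force: 60.9
```

Scaled: -0.0014 m is -0.0019, -0.0007 m is -0.0009.

Call:
{"method": "servo_tool", "body": {
  "series": "0 0 0 0.0004 -0.0009 0 0;0 0 0 0.0008 -0.0019 0 0;0 0 0 0.0008 -0.0019 0 0;0 0 0 0.0008 -0.0019 0 0"
}}

```text
t: 18.82
tool_pos: [0.5173, -0.0225, 0.1212]
ee_rot: [180.0, 0.0, -18.0]
ft_force: [0.6, 0.5, -2.1]
width: 0.227
grasp_force: 60.9
```

Scaled: -0.0007 m is -0.0009, 0.0003 m is 0.0004.

Call:
{"method": "servo_tool", "body": {
  "series": "0 0 0 0.0004 -0.0009 0 0;0 0 0 0.0004 -0.0009 0 0;0 0 0 0.0004 -0.0009 0 0"
}}

```text
t: 19.2
tool_pos: [0.5178, -0.0219, 0.1212]
ee_rot: [-180.0, 0.0, -18.0]
ft_force: [0.1, 0.6, -2.9]
width: 0.226
grasp_force: 60.9
```

Scaled: -0.0055 m is -0.0073, -0.0048 m is -0.0064.

Call:
{"method": "servo_tool", "body": {
  "series": "0 0 0 0 0 -0.0013 0;0 0 0 0 0 -0.0027 0;0 0 0 0 0 -0.0036 0;0 0 0 0 0 -0.0045 0;0 0 0 0 0 -0.0055 0;0 0 0 0 0 -0.0064 0;0 0 0 0 0 -0.0073 0;0 0 0 0 0 -0.0073 0"
}}

```text
t: 20.2
tool_pos: [0.5177, -0.0219, 0.1267]
ee_rot: [180.0, 0.0, -18.0]
ft_force: [-2.1, -1.5, -9.9]
width: 0.229
grasp_force: 59.7
```

Scaled: -0.0095 m is -0.0127, -0.0088 m is -0.0117.

Call:
{"method": "servo_tool", "body": {
  "series": "0 0 0 0 0 -0.0011 0;0 0 0 0 0 -0.0021 0;0 0 0 0 0 -0.0032 0;0 0 0 0 0 -0.0043 0;0 0 0 0 0 -0.0053 0;0 0 0 0 0 -0.0064 0;0 0 0 0 0 -0.0075 0;0 0 0 0 0 -0.0085 0;0 0 0 0 0 -0.0096 0;0 0 0 0 0 -0.0107 0;0 0 0 0 0 -0.0117 0;0 0 0 0 0 -0.0127 0"
}}

```text
t: 21.7
tool_pos: [0.5178, -0.022, 0.1362]
ee_rot: [180.0, 0.0, -18.0]
ft_force: [-2.6, -2.2, -12.2]
width: 0.227
grasp_force: 59.4
```

Run:
```python
from h import *
np.set_printoptions(precision=4,suppress=True)
s=manip.sense(); print(s["tool_pos"],s["ft_force"])
c=cams.capture("scene");W=cloud(c)
r=cams.trace("scene","tamper")
for q in r[:2]:
    p=W[q["region"]]; print(q["confidence"],q["box"],np.nanpercentile(p,[2,50,98],axis=0))
im=c["img"][100:240,230:360,::-1]
cv2.imwrite("pics/s5.png",cv2.resize(im,None,fx=4,fy=4,interpolation=cv2.INTER_CUBIC))
```

```text
[ 0.5178 -0.022   0.1362] [ -2.5892  -2.1575 -12.1759]
```

View pics/s5.png

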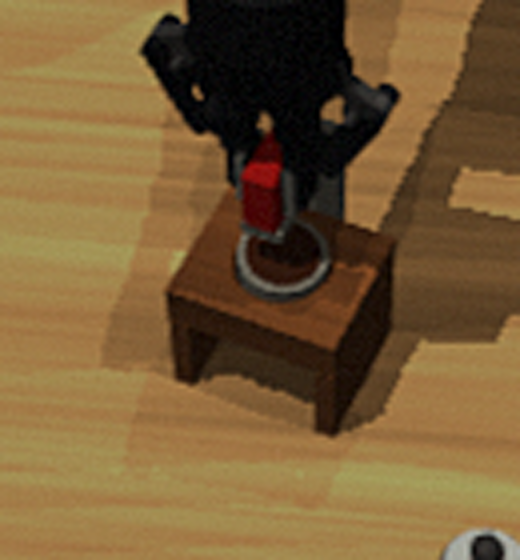

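The tamper, at about px (285,255), has come up with its steel rim showing. I'll measure its height from depth.

Run:
```python
from h import *
np.set_printoptions(precision=4,suppress=True)
c=cams.capture("scene");W=cloud(c)
m=(np.hypot(W[...,0]-.5205,W[...,1]+.019)<.03)&(W[...,2]>.07)&(W[...,2]<.115)
for v in range(150,178,2): print(v,[ (u,round(float(W[v,u,2])*1000)) for u in range(288,316,2) if m[v,u]])
P=W[m&(W[...,2]>.09)]; 
if len(P): A=np.c_[P[:,:2]-[.5205,-.019],np.ones(len(P))]; print(len(P),np.linalg.lstsq(A,P[:,2],rcond=None)[0])
```

```text
150 []
152 []
154 []
156 [(304, 98), (306, 97)]
158 [(290, 82), (302, 96), (304, 96), (306, 97), (308, 95), (310, 87)]
160 [(288, 82), (290, 96), (292, 98), (294, 96), (296, 95), (300, 94), (302, 96), (304, 97), (306, 96), (308, 94), (310, 96)]
162 [(288, 84), (290, 100), (292, 92), (294, 96), (296, 98), (298, 97), (300, 94), (302, 95), (304, 96), (306, 94), (308, 95), (310, 94)]
164 [(288, 83), (290, 94), (292, 96), (294, 97), (296, 94), (298, 95), (300, 93), (302, 92), (304, 93), (306, 97), (308, 94), (310, 94), (312, 82)]
166 [(288, 77), (290, 93), (292, 94), (294, 93), (296, 91), (298, 92), (300, 93), (302, 92), (304, 96), (306, 93), (308, 91), (310, 94), (312, 83)]
168 [(288, 82), (290, 95), (292, 91), (294, 91), (296, 93), (298, 94), (300, 93), (302, 93), (304, 93), (306, 93), (308, 95), (310, 94), (312, 82)]
170 [(288, 86), (290, 87), (292, 93), (294, 93), (296, 91), (298, 94), (300, 92), (302, 94), (304, 94), (306, 94), (308, 92), (310, 83)]
172 [(288, 83), (290, 83), (292, 86), (294, 92), (296, 92), (298, 93), (300, 91), (302, 92), (304, 92), (306, 89), (308, 84), (310, 81)]
174 [(292, 85), (294, 84), (296, 84), (298, 85), (300, 87), (302, 87), (304, 83), (306, 84)]
176 [(300, 81)]
301 [-0.0847 -0.0612  0.0951]
```

Scaled: -0.0015 m is -0.002, -0.0012 m is -0.0016.

Call:
{"method": "servo_tool", "body": {
  "series": "0 0 0 0 0 -0.0008 0;0 0 0 0 0 -0.0016 0;0 0 0 0 0 -0.002 0;0 0 0 0 0 -0.002 0"
}}

```text
t: 22.35
tool_pos: [0.5177, -0.022, 0.1377]
ee_rot: [180.0, 0.0, -18.0]
ft_force: [-3.0, -2.5, -13.1]
width: 0.228
grasp_force: 59.4
```

Scaled: 0.0258 m is 0.0344, 0.02 m is 0.0267.

Call:
{"method": "servo_tool", "body": {
  "series": "0 0 0 -0.0004 0.0011 0.0067 0;0 0 0 -0.0004 0.0011 0.016 0;0 0 0 -0.0004 0.0011 0.0267 0;0 0 0 -0.0004 0.0011 0.0344 0;0 0 0 -0.0004 0.0011 0.0344 0;0 0 0 -0.0004 0.0011 0.0344 0"
}}

```text
t: 23.1
tool_pos: [0.5175, -0.0226, 0.1121]
ee_rot: [-180.0, -0.0, -18.0]
ft_force: [0.6, -0.1, -2.6]
width: 0.228
grasp_force: 61.1
```

Scaled: -0.15 m is -0.2, -0.125 m is -0.1667.

Call:
{"method": "servo_tool", "body": {
  "series": "0 0 0 -0.0133 0 0 0;0 0 0 -0.04 0 0 0;0 0 0 -0.0667 0 0 0;0 0 0 -0.1 0 0 0;0 0 0 -0.1333 0 0 0;0 0 0 -0.1667 0 0 0;0 0 0 -0.2 0 0 0;0 0 0 -0.2 0 0 0;0 0 0 -0.2 0 0 0;0 0 0 -0.2 0 0 0"
}}

```text
t: 24.35
tool_pos: [0.3751, 0.0236, 0.112]
ee_rot: [-180.0, -0.0, -18.0]
ft_force: [0.4, 0.1, -1.7]
width: 0.228
grasp_force: 60.9
```

Scaled: 0.0048 m is 0.0064, 0.0044 m is 0.0059.

Call:
{"method": "servo_tool", "body": {
  "series": "0 0 0 0 0 0.0027 0;0 0 0 0 0 0.0047 0;0 0 0 0 0 0.0059 0;0 0 0 0 0 0.0064 0;0 0 0 0 0 0.0064 0;0 0 0 0 0 0.0064 0"
}}

```text
t: 25.1
tool_pos: [0.3747, 0.0237, 0.1073]
ee_rot: [180.0, -0.0, -18.0]
ft_force: [-1.5, -0.5, 4.2]
width: 0.224
grasp_force: 61.8
```

Scaled: -0.1 m is -0.1333, -0.09 m is -0.12.

Call:
{"method": "servo_tool", "body": {
  "series": "0 0 0 0 0 -0.0004 0.3;0 0 0 0 0 -0.0004 0.4;0 0 0 0 0 -0.0004 0.55;0 0 0 0 0 -0.0004 0.55;0 0 0 0 0 -0.0004 0.55;0 0 0 0 0 -0.0267 0.55;0 0 0 0 0 -0.0667 0.55;0 0 0 0 0 -0.12 0.55;0 0 0 0 0 -0.1333 0.55;0 0 0 0 0 -0.1333 0.7;0 0 0 0 0 -0.1333 1"
}}

```text
t: 26.48
tool_pos: [0.3742, 0.0238, 0.206]
ee_rot: [180.0, 0.1, -18.0]
ft_force: [-0.1, -0.7, -0.5]
width: 0.888
grasp_force: 0.0
```

Run:
```python
from h import *
np.set_printoptions(precision=4,suppress=True)
s=manip.sense(); p=s["tool_pos"];print(p,s["ee_rot"],s["ft_force"],s["width"])
c=cams.capture("scene");W=cloud(c)
for q in cams.trace("scene","tamper")[:2]:
    P=W[q["region"]]; print(q["confidence"],q["box"],np.nanpercentile(P,[2,50,98],axis=0))
m=(np.hypot(W[...,0]-.5205,W[...,1]+.019)<.03)&(W[...,2]>.09)&(W[...,2]<.115); P=W[m]
A=np.c_[P[:,:2]-[.5205,-.019],np.ones(len(P))]; print(len(P),np.linalg.lstsq(A,P[:,2],rcond=None)[0],P.mean(0))
im=c["img"][80:230,240:400,::-1]
cv2.imwrite("pics/s6.png",cv2.resize(im,None,fx=4,fy=4,interpolation=cv2.INTER_CUBIC))
```

```text
[0.3742 0.0238 0.206 ] [179.9712   0.1062 -18.0034] [-0.074  -0.73   -0.5482] 0.8880402584666673
0.77 [293.7, 155.6, 308.4, 175.1] [[ 0.5005 -0.0392  0.0825]
 [ 0.526  -0.017   0.0936]
 [ 0.5471  0.0063  0.097 ]]
0.66 [176.0, 209.2, 207.2, 241.9] [[ 0.6433 -0.2588 -0.    ]
 [ 0.6722 -0.2301  0.0259]
 [ 0.6921 -0.2084  0.0836]]
334 [-0.041  -0.0218  0.0942] [ 0.5238 -0.0168  0.094 ]
```

View pics/s6.png

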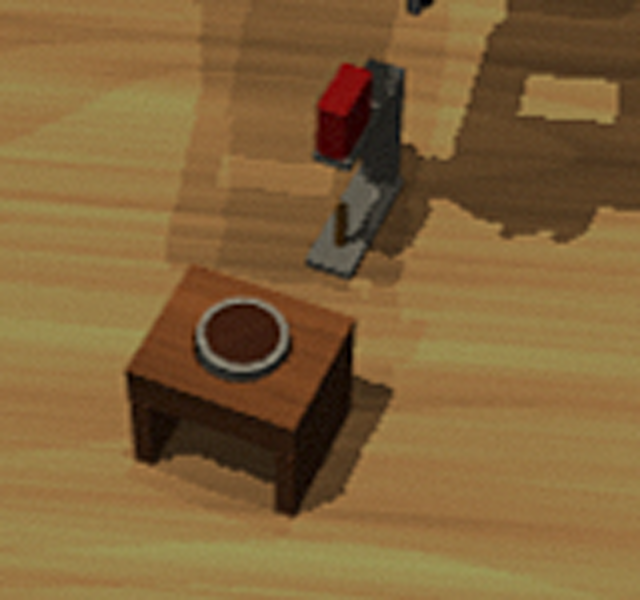

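The hook stands upright and clear of the stand, at about px (350,170). The tamper, at about (243,335), is roughly half out and nearly level. Next is the tamper grasp.

Run:
```python
from h import *
p=[.3742,.0238,.206]
row(p,-18,[.5205,-.019,.206],-18,.76); row(p,-18,[.5205,-.019,.12],-18,.76)
```

```text
0 0 0.00 0.1524 -0.0045 0.0000 0.76
0 0 0.00 0.1524 -0.0045 0.0860 0.76
```

Scaled: 0.1524 m is 0.2032, -0.0045 m is -0.006.

Call:
{"method": "servo_tool", "body": {
  "series": "0 0 0 0.0667 -0.002 0 0.76;0 0 0 0.1333 -0.004 0 0.76;0 0 0 0.2032 -0.006 0.0267 0.76;0 0 0 0.2032 -0.006 0.08 0.76;0 0 0 0.2032 -0.006 0.12 0.76;0 0 0 0.2032 -0.006 0.14 0.76;0 0 0 0.2032 -0.006 0.1467 0.76;0 0 0 0.2032 -0.006 0.1467 0.76;0 0 0 0.2032 -0.006 0.1467 0.76"
}}

```text
t: 27.7
tool_pos: [0.5214, -0.0191, 0.0981]
ee_rot: [-180.0, -0.1, -18.0]
ft_force: [0.5, 1.3, 0.3]
width: 0.762
grasp_force: 0.0
```

Scaled: 0.006 m is 0.008, 0.005 m is 0.0067.

Call:
{"method": "servo_tool", "body": {
  "series": "0 0 0 -0.0008 0 0.0027 0.72;0 0 0 -0.0008 0 0.0053 0.72;0 0 0 -0.0008 0 0.0067 0.72;0 0 0 -0.0008 0 0.008 0.72;0 0 0 -0.0008 0 0.008 0.72;0 0 0 -0.0008 0 0.008 0.72"
}}

```text
t: 28.45
tool_pos: [0.5204, -0.0189, 0.0912]
ee_rot: [180.0, -0.0, -18.0]
ft_force: [-0.0, -0.4, -0.1]
width: 0.719
grasp_force: 0.0
```

Scaled: 0.002 m is 0.0027, 0.0015 m is 0.002.

Call:
{"method": "servo_tool", "body": {
  "series": "0 0 0 0 0 0.0013 0.72;0 0 0 0 0 0.002 0.72;0 0 0 0 0 0.0027 0.72;0 0 0 0 0 0.0027 0.72"
}}

```text
t: 28.95
tool_pos: [0.5204, -0.0189, 0.0891]
ee_rot: [-180.0, 0.0, -18.0]
ft_force: [-0.3, -0.3, -0.2]
width: 0.718
grasp_force: 0.0
```

Scaled: 0.003 m is 0.004, 0.002 m is 0.0027.

Call:
{"method": "servo_tool", "body": {
  "series": "0 0 0 0 0 0 0.65;0 0 0 0 0 0 0.65;0 0 0 0 0 0.0013 0.65;0 0 0 0 0 0.0027 0.65;0 0 0 0 0 0.004 0.65;0 0 0 0 0 0.004 0.65"
}}

```text
t: 29.7
tool_pos: [0.5204, -0.0189, 0.086]
ee_rot: [180.0, 0.0, -18.0]
ft_force: [-0.1, -0.7, -0.2]
width: 0.65
grasp_force: 0.0
```

Scaled: 0.002 m is 0.0027, 0.001 m is 0.0013.

Call:
{"method": "servo_tool", "body": {
  "series": "0 0 0 0 0 0.0013 0.65;0 0 0 0 0 0.0027 0.65;0 0 0 0 0 0.0027 0.65;0 0 0 0 0 0.0027 0.65"
}}

```text
t: 30.2
tool_pos: [0.5204, -0.0189, 0.0841]
ee_rot: [180.0, 0.0, -18.0]
ft_force: [-0.3, 0.9, 0.0]
width: 0.65
grasp_force: 0.0
```

Scaled: 0.0015 m is 0.002, 0.001 m is 0.0013.

Call:
{"method": "servo_tool", "body": {
  "series": "0 0 0 0 0 0.0013 0.64;0 0 0 0 0 0.002 0.64;0 0 0 0 0 0.002 0.64"
}}

```text
t: 30.58
tool_pos: [0.5204, -0.0189, 0.0826]
ee_rot: [-180.0, 0.0, -18.0]
ft_force: [-0.3, 0.8, 0.9]
width: 0.636
grasp_force: 0.0
```

Scaled: 0.001 m is 0.0013.

Call:
{"method": "servo_tool", "body": {
  "series": "0 0 0 0 0 0.0013 0.64;0 0 0 0 0 0.0013 0.64;0 0 0 0 0 0.0013 0.64"
}}

```text
t: 30.95
tool_pos: [0.5204, -0.0189, 0.0816]
ee_rot: [180.0, 0.0, -18.0]
ft_force: [0.3, -0.1, -0.2]
width: 0.643
grasp_force: 0.0
```

Scaled: 0.0005 m is 0.0007.

Call:
{"method": "servo_tool", "body": {
  "series": "0 0 0 0 0 0.0007 0.6;0 0 0 0 0 0.0007 0.57;0 0 0 0 0 0.0007 0.5;0 0 0 0 0 0.0007 0.3;0 0 0 0 0 0.0007 0;0 0 0 0 0 0.0007 0;0 0 0 0 0 0.0007 0"
}}

```text
t: 31.82
tool_pos: [0.5206, -0.0189, 0.0816]
ee_rot: [-180.0, -0.0, -18.0]
ft_force: [-0.7, -0.5, 5.7]
width: 0.553
grasp_force: 62.7
```

Scaled: -0.06 m is -0.08, -0.03 m is -0.04.

Call:
{"method": "servo_tool", "body": {
  "series": "0 0 0 0 0 -0.0027 0;0 0 0 0 0 -0.0053 0;0 0 0 0 0 -0.0093 0;0 0 0 0 0 -0.0147 0;0 0 0 0 0 -0.0213 0;0 0 0 0 0 -0.0293 0;0 0 0 0 0 -0.04 0;0 0 0 0 0 -0.06 0;0 0 0 0 0 -0.08 0;0 0 0 0 0 -0.08 0;0 0 0 0 0 -0.08 0"
}}

```text
t: 33.2
tool_pos: [0.5202, -0.0189, 0.1409]
ee_rot: [180.0, 0.0, -18.0]
ft_force: [-1.1, 0.5, -1.8]
width: 0.553
grasp_force: 63.3
```

Run:
```python
from h import *
np.set_printoptions(precision=4,suppress=True)
s=manip.sense(); p=s["tool_pos"];print(p,s["ee_rot"],s["ft_force"],s["width"])
row(p,-18,[.5503,-.241,p[2]],-18,0)
c=cams.capture("scene");W=cloud(c)
im=c["img"][70:220,230:380,::-1]
cv2.imwrite("pics/s7.png",cv2.resize(im,None,fx=4,fy=4,interpolation=cv2.INTER_CUBIC))
```

```text
[ 0.5202 -0.0189  0.1409] [179.9971   0.0176 -18.0026] [-1.0975  0.4684 -1.7896] 0.5527774815562906
0 0 0.00 0.0973 0.2020 0.0000 0.00
```

View pics/s7.png

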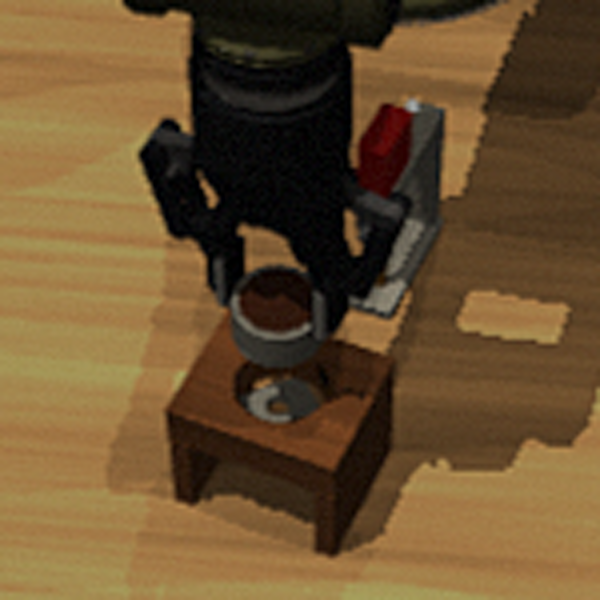

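The tamper is held, at about px (278,315), and is nearly level. I'll carry it over the coaster.

Scaled: 0.202 m is 0.2693, 0.0973 m is 0.1297.

Call:
{"method": "servo_tool", "body": {
  "series": "0 0 0 0.0267 0.0533 0 0;0 0 0 0.06 0.12 0 0;0 0 0 0.0933 0.1933 0 0;0 0 0 0.12 0.2467 0 0;0 0 0 0.1297 0.2693 0 0;0 0 0 0.1297 0.2693 0.04 0;0 0 0 0.1297 0.2693 0.0933 0;0 0 0 0.1297 0.2693 0.1333 0;0 0 0 0.1297 0.2693 0.1533 0;0 0 0 0.1297 0.2693 0.1533 0;0 0 0 0.1297 0.2693 0.1533 0"
}}

```text
t: 34.62
tool_pos: [0.5511, -0.2412, 0.0274]
ee_rot: [180.0, -0.1, -18.0]
ft_force: [-0.5, 0.5, -1.8]
width: 0.552
grasp_force: 63.3
```

Run:
```python
from h import *
np.set_printoptions(precision=4,suppress=True)
s=manip.sense(); p=s["tool_pos"];print(p,s["ee_rot"],s["ft_force"],s["width"])
row(p,-18,[.5505,-.2414,p[2]],-18,0)
c=cams.capture("scene");W=cloud(c)
co=c["img"].astype(int); m=(co[...,2]>co[...,0]+25)&(abs(W[...,0]-.55)<.08)&(abs(W[...,1]+.242)<.08)
print("coaster bits",np.nanpercentile(W[m],[1,99],axis=0))
m=(np.hypot(W[...,0]-p[0],W[...,1]-p[1])<.022)&(W[...,2]>.025)&(W[...,2]<.05); P=W[m]
A=np.c_[P[:,:2]-p[:2],np.ones(len(P))]; print(len(P),np.linalg.lstsq(A,P[:,2],rcond=None)[0])
im=c["img"][120:260,160:310,::-1]
cv2.imwrite("pics/s8.png",cv2.resize(im,None,fx=4,fy=4,interpolation=cv2.INTER_CUBIC))
```

```text
[ 0.5511 -0.2412  0.0274] [179.9863  -0.1016 -17.9909] [-0.4674  0.4892 -1.8167] 0.5519296312196317
0 0 0.00 -0.0006 0.0004 0.0000 0.00
coaster bits [[ 0.5234 -0.29    0.0014]
 [ 0.6039 -0.1881  0.0104]]
183 [-0.0503 -0.0426  0.0388]
```

View pics/s8.png

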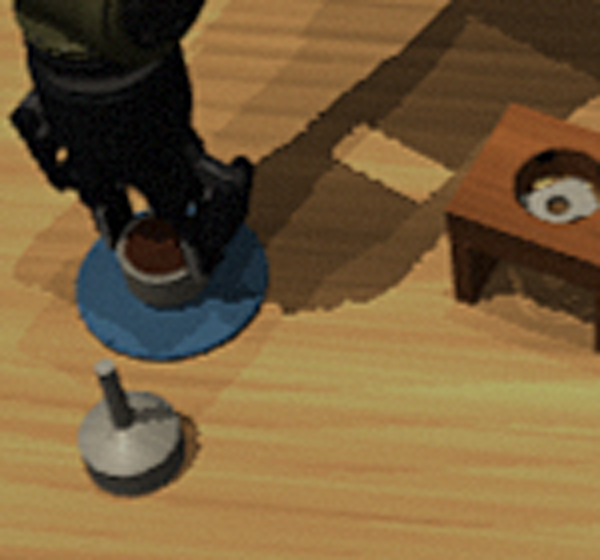

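The tamper hangs over the coaster's middle, at about px (158,260) with the coaster at (172,285). I'll lower it gently.

Scaled: 0.0075 m is 0.01, 0.006 m is 0.008.

Call:
{"method": "servo_tool", "body": {
  "series": "0 0 0 -0.0007 0.0003 0.004 0;0 0 0 -0.0007 0.0003 0.008 0;0 0 0 -0.0007 0.0003 0.01 0;0 0 0 -0.0007 0.0003 0.01 0;0 0 0 -0.0007 0.0003 0.01 0"
}}

```text
t: 35.3
tool_pos: [0.5501, -0.2413, 0.0199]
ee_rot: [180.0, -0.0, -18.0]
ft_force: [-7.5, 2.6, 13.7]
width: 0.551
grasp_force: 64.9
```

Scaled: 0.001 m is 0.0013, 0.0005 m is 0.0007.

Call:
{"method": "servo_tool", "body": {
  "series": "0 0 0 0 0 0.0007 0;0 0 0 0 0 0.0013 0;0 0 0 0 0 0.0013 0;0 0 0 0 0 0.0013 0"
}}

```text
t: 35.8
tool_pos: [0.5502, -0.2413, 0.0198]
ee_rot: [180.0, -0.0, -18.0]
ft_force: [-12.3, 4.6, 22.9]
width: 0.553
grasp_force: 66.2
```

Scaled: -0.0016 m is -0.0021.

Call:
{"method": "servo_tool", "body": {
  "series": "0 0 0 0 0 -0.0021 0;0 0 0 0 0 -0.0021 0;0 0 0 0 0 -0.0021 0"
}}

```text
t: 36.17
tool_pos: [0.5501, -0.2413, 0.02]
ee_rot: [180.0, -0.0, -18.0]
ft_force: [-4.9, 2.5, 10.3]
width: 0.553
grasp_force: 64.6
```

Scaled: -0.16 m is -0.2133, -0.02 m is -0.0267.

Call:
{"method": "servo_tool", "body": {
  "series": "0 0 0 0 0 -0.0011 0;0 0 0 0 0 -0.0011 0;0 0 0 0 0 -0.0011 0.58;0 0 0 0 0 -0.0011 0.62;0 0 0 0 0 -0.0011 0.68;0 0 0 0 0 -0.0011 0.74;0 0 0 0 0 -0.0011 0.74;0 0 0 0 0 -0.0011 0.76;0 0 0 0 0 -0.0267 0.76;0 0 0 0 0 -0.08 0.76;0 0 0 0 0 -0.16 0.76;0 0 0 0 0 -0.2133 0.76"
}}

```text
t: 37.67
tool_pos: [0.5503, -0.2413, 0.1837]
ee_rot: [180.0, -0.2, -18.0]
ft_force: [0.5, 0.1, -1.4]
width: 0.76
grasp_force: 0.0
```

Scaled: -0.15 m is -0.2, -0.12 m is -0.16.

Call:
{"method": "servo_tool", "body": {
  "series": "0 0 0 -0.08 0.08 -0.0133 0.76;0 0 0 -0.16 0.16 -0.0133 0.76;0 0 0 -0.2 0.2 -0.0133 0.76;0 0 0 -0.2 0.2 -0.0133 0.76"
}}

```text
t: 38.17
tool_pos: [0.3586, -0.3384, 0.1909]
ee_rot: [179.9, -0.1, -18.1]
ft_force: [0.8, -0.2, -0.3]
width: 0.758
grasp_force: 0.0
```

Run:
```python
from h import *
np.set_printoptions(precision=4,suppress=True)
s=manip.sense(); print(s["t"],s["tool_pos"],s["ft_force"])
a=cams.capture("scene");
for n in ("scene","top"):
    c=cams.capture(n); W=cloud(c)
    for k in ("tamper","coaster","hook","funnel","grinder","gasket_tin"):
        for q in cams.trace(n,k)[:3]:
            P=W[q["region"]]; print(n,k,round(q["confidence"],2),q["box"],np.nanpercentile(P,[3,97],axis=0).mean(0),np.nanmedian(P,0))
    m=(np.hypot(W[...,0]-.5505,W[...,1]+.2412)<.04)&(W[...,2]>.024)&(W[...,2]<.05); P=W[m]
    A=np.c_[P[:,:2],np.ones(len(P))]; print("tamper top",len(P),np.linalg.lstsq(A,P[:,2],rcond=None)[0],cv2.minEnclosingCircle(P[:,:2].astype(np.float32)*1000))
    m=(np.hypot(W[...,0]-.5505,W[...,1]+.2412)<.07)&(c["img"][...,2].astype(int)>c["img"][...,0].astype(int)+25)
    print("coaster",cv2.minEnclosingCircle(W[m][:,:2].astype(np.float32)*1000))
im=a["img"][100:300,150:470,::-1]
cv2.imwrite("pics/s9.png",cv2.resize(im,None,fx=2.4,fy=2.4,interpolation=cv2.INTER_CUBIC))
```

```text
38.175 [ 0.3586 -0.3384  0.1909] [ 0.8091 -0.17   -0.3481]
scene tamper 0.75 [192.6, 173.2, 210.0, 197.4] [ 0.5529 -0.2392  0.021 ] [ 0.5578 -0.2381  0.0293]
scene coaster 0.75 [178.6, 171.2, 223.6, 209.2] [ 0.5542 -0.2396  0.005 ] [ 0.5666 -0.2311  0.0052]
scene hook 0.93 [314.8, 97.0, 343.9, 148.6] [0.3394 0.0339 0.0696] [0.3619 0.0339 0.0426]
scene hook 0.77 [450.7, 163.5, 494.5, 232.7] [0.5469 0.3606 0.0698] [0.5776 0.3507 0.0977]
scene hook 0.56 [448.3, 129.2, 499.0, 178.3] [0.4143 0.3731 0.0697] [0.4388 0.3629 0.0972]
scene funnel 0.74 [269.7, 148.3, 326.4, 210.9] [ 0.5276 -0.0167  0.0478] [ 0.5325 -0.0122  0.0805]
scene funnel 0.65 [177.3, 210.7, 205.4, 241.1] [ 0.6692 -0.2322  0.0408] [ 0.6722 -0.23    0.0263]
scene funnel 0.51 [316.9, 95.5, 337.4, 146.5] [0.3554 0.0337 0.0721] [0.3639 0.034  0.0645]
scene grinder 0.93 [334.7, 229.3, 363.6, 279.7] [0.7249 0.1032 0.0687] [0.7334 0.1026 0.0795]
scene gasket_tin 0.76 [393.4, 251.2, 426.3, 291.0] [0.7181 0.2287 0.0198] [0.7223 0.2283 0.0311]
scene gasket_tin 0.3 [194.0, 176.6, 210.8, 197.3] [ 0.5537 -0.2386  0.0212] [ 0.5583 -0.2
[... 863 characters left out ...]
3.3, 241.7] [0.5579 0.3537 0.0727] [0.5552 0.3545 0.0954]
top funnel 0.75 [316.1, 214.9, 359.6, 252.8] [ 0.5183 -0.0181  0.0687] [ 0.5202 -0.0192  0.0836]
top funnel 0.68 [401.8, 172.3, 418.4, 189.1] [ 0.6628 -0.2342  0.051 ] [ 0.6602 -0.2313  0.0285]
top grinder 0.61 [276.9, 149.1, 300.6, 177.1] [0.713  0.1017 0.0663] [0.7039 0.1004 0.1059]
top grinder 0.58 [312.2, 281.0, 327.0, 313.2] [0.3514 0.0322 0.0744] [0.3519 0.0324 0.1021]
top gasket_tin 0.93 [229.5, 153.6, 255.9, 178.1] [0.7127 0.2273 0.0247] [0.7108 0.2273 0.0326]
tamper top 260 [0.0059 0.0072 0.0303] ((549.9232788085938, -242.01625061035156), 25.52468490600586)
coaster ((550.6524658203125, -241.5814971923828), 54.366355895996094)
```

View pics/s9.png

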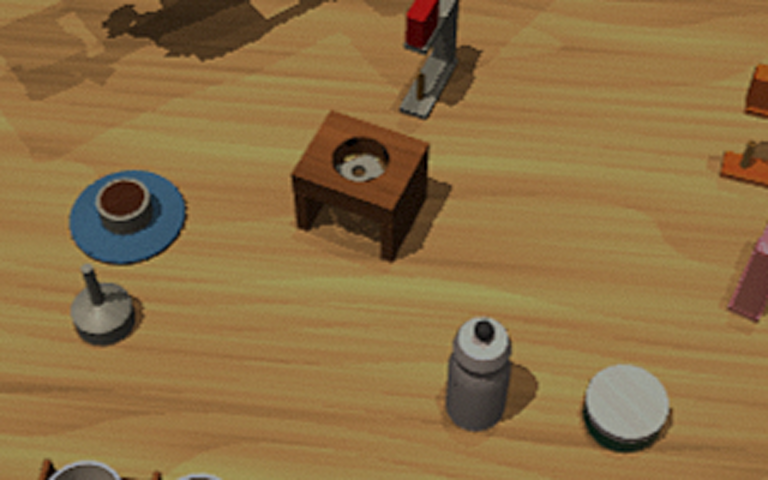

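The tamper stands level on the coaster, at px (124,205), within about 1 mm of its middle. The hook is upright at (430,60), and the funnel, tin and grinder are where they were. Handing in.

Call:
{"method": "servo_tool", "body": {
  "series": "0 0 0 0 0 0 0.76;0 0 0 0 0 0 0.76;0 0 0 0 0 0 0.76"
}}

```text
t: 39.3
tool_pos: [0.3609, -0.3374, 0.1893]
ee_rot: [180.0, -0.0, -18.0]
ft_force: [0.5, 0.7, -0.0]
width: 0.759
grasp_force: 0.0
```

```bash
python3 -c "
from rig import manip
print(manip.sign_off())"
```

```text
the job is handed in; nothing more can be done
None
```

The job is handed in at 39 s: the tamper stands level within about 1 mm of the coaster's middle, the hook is upright and clear of the stand, nothing else moved, and the hook pushed with at most about 14 N (though I briefly pressed the tamper onto the coaster with about 25 N).

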